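# Lower the chart reader by one hole

## Task

Lower the chart reader's camera by one hole of its telescoping post: press the button on top of the T handle right in to free the post and start it down, let the button up, then push the handle itself down until the lock snaps into the next hole, without running past it. Lean on the handle with about 20 N to check that the lock holds, never forcing it, and let go. Leave the other things on the desk alone.

Things in the scene. Friction and masses are not known exactly. Their poses are not given: they have to be found in the camera images.
- stand: Chart reader (desk document camera), screwed to the table; origin on the table under the axis of its post, z up, yaw differs. Sizes in mm. Grey base plate 20 high, from x -250 to +60, y -75 to +75; its x- part (robot side) is the stage. A square dark tube 30 x 30 telescopes down into the sleeve and carries T handle, boom and camera, which move with it.
- sleeve_top (a point): Centre of the top of the fixed square aluminium sleeve, 48 x 48 mm, 185 mm above the table, with a column of holes (12 high, 16 wide, about 30 to 40 apart) in its x+ face.
- camera (a point): Centre of the underside of the round camera (dia 52 mm), 165 mm to x- of the post at the end of a boom that is level with the T handle; 181 mm above the table at the start.
- handle (a point): Centre of the flat top of the grey T handle (under the button): a level bar 160 mm along y of stand, 36 along x, 20 thick, top 275 mm above the table at the start. Push on the bar to either side of the button, e.g. 50 mm from this centre along y. Moves down with the post.
- button_top (a point): Centre of the flat top of the round black button (dia 26 mm) in the middle of the T handle. It stands 14 mm above the handle; travel 8 mm straight down, so 6 mm still stands proud when it is fully in, and pushing it further then moves the post.
- button (a joint): How far the button is in, m: 0 out, 0.008 fully in (spring 3 N at first, 5 N fully in). It draws a steel lock pin, free of its hole at 0.006. Between holes the released button stays sunk at about 0.006 as the pin rubs on the sleeve; when the pin snaps into a hole the button jumps back to 0. With the button held fully in, the pin passes over holes.
- column (a joint): How far the post is lowered, m: 0 at the start (locked in the top hole) to 0.07 (bottom). Unlocked it stays where it is left and takes 6 to 12 N of push to slide. The next hole lies anywhere from 0.025 to 0.043 (differs from reader to reader), the one after it 0.03 lower; the pin has 3 mm of play. Locked, it is rigid: pushing on only raises the force; over 40 N does damage.
- charts_stage: loose stack of round paper charts lying on the reader's base under its camera: dia 122, 9 high; origin centre of underside. Bystander. Sizes in mm.
- charts_pile: taller loose pile of round paper charts on the table beside the reader: dia 122, 24 high; origin centre of underside. Bystander. Sizes in mm.
- stapler: desk stapler, 130 x 34 x 51; origin centre of underside. Bystander. Sizes in mm.
- mug: white mug, dia 80, 90 high, handle on one side; origin centre of underside. Bystander. Sizes in mm.
- calculator: flat desk calculator, 150 x 100 x 20; origin centre of underside. Bystander. Sizes in mm.
- tape: weighted tape dispenser, 140 x 50 x 90; origin centre of underside. Bystander. Sizes in mm.
- pen_pot: dark round pot, dia 76, 100 high, with pens up to 155; origin centre of underside. Bystander. Sizes in mm.

How it is judged:
On the way, in this order (a step that is already met when the one before it is completed fails the run):
1. the button is pressed in far enough to free the post, and the post has started down (value of joint button above 0.005 m and value of joint column above 0.004 m).
2. the lock has snapped out into the next hole and holds against a firm push of the fingers on the reader (over 15 N) (value of joint button below 0.002 m and value of joint column between 0.023 and 0.045 m and contact force between the fingers and stand above 15 N), for 0.1 s.
At the end, for the whole second after the job is handed in: The post is 23 to 45 mm lower than at the start and locked: the button is out again to within 2 mm, which it can be there only with the pin in the next hole; the post is at rest (value of joint button below 0.002 m and value of joint column between 0.023 and 0.045 m and velocity of joint column below 0.005 m/s); the robot touches nothing.
It fails at once if the post runs past the next hole (lowered more than 49 mm) (value of joint column above 0.049 m).
It fails at once if the reader is pushed with more than 40 N (contact force between any of the fingers, the arm and stand above 40 N).
It fails at once if a bystander is moved by more than 30 mm (distance of any of charts_pile, stapler, mug, calculator, tape, pen_pot, charts_stage from where it was at the start of the episode above 0.03 m).
It also fails if it takes over 42 s, if anything falls off the work surface, if the arm or the gripper's body presses on something with over 40 N, if the wrist force passes 120 N, or if a joint passes its speed limit or range.

## Robot

A 6-joint arm with a two-finger parallel gripper is mounted at the origin on the work surface. World frame = base frame: x ahead of the robot, y to its left, z up, the work surface at z = 0. Lengths are in m, angles in rad, forces in N, time in s.
With the tool pointing down it reaches from about 0.375 to 0.825 m from the base axis. Payload 5.5 kg.
Tool frame: the origin (TCP) lies midway between the tips of the shut fingers; the grasp point (between the pads) lies 19 mm behind it (ctrl.pinch_z is the distance from the TCP to the grasp point, in m); x points along the fingers, y is the direction in which the jaws open and shut, and the axes are right-handed (so a half turn about x gives the same grasp; the last joint's range is limited). The gripper opens to 85 mm and grips with 20 to 120 N. Pads are 22 mm wide; open, the fingers measure 114 mm over their backs; the gripper's body (76 mm by 85 mm) begins 54 mm behind the grasp point. The pads swing forward as they close: fully open they stand 13 mm farther back than shut.
Start: joints at [0, 0.314, -0.047, 1.21, 0, 1.571], TCP at [0.6, -0, 0.231] pointing down, gripper open.
Joint ranges: [-2.67, 2.67], [-0.69, 1.73], [-1.03, 1.25], [-2.08, 2.16], [-1.42, 1.45], [-3.14, 3.14]. Speed limits (rad/s): [2.39, 2.39, 3.01, 3.14, 3.14, 3.14].

## Interface

Orientations are given as [roll, pitch, yaw] about the fixed x, y, z axes, in that order (R = Rz(yaw) Ry(pitch) Rx(roll)).
In Python, from rig import ctrl, get_image, camera_params, ticket gives the robot as it stands.
- The arm moves only by the tool play_rows, never from a script. Its argument "moves" is a list of rows, each an object with "linear": the shift along the tool's x, y, z in m, a list of three; "rotation": the turn, a rotation vector about the tool's x, y, z in rad, a list of three; "fingers": the opening, from -1 (shut) to 1 (fully open), so that 0 is half open. A call has 1 to 12 rows; each row shifts and turns the commanded pose from where the row before left it, along the tool's axes as they then stand; what a row does not reach is not made up. A row lasts 1/8 s, in which the tool goes at most 62.5 mm and 10.7 degrees, less where a joint would pass 70% of its speed; a pose out of reach is approached as far as the arm can. A call with a gripper value outside its range is refused whole. The fingers move at their own pace and stop on an object; "newtons" is the grip in N (left out, the last holds). Time passes only in rows, so rows that do not move let the fingers close. It gives the time, the measured TCP pose, the force and the opening at its end, in the units of the state.
- ctrl.observe(): the state, without advancing time (a new reading comes with each control period).
- get_image(name): name is "scene" or "side" or "wrist"; returns the picture (420x560x3 uint8, blue, green, red); there is no depth.
- camera_params(name): a dict with "mtx" (3x3 intrinsics, pixels), "rvec" (rotation vector, rad) and "tvec" (3), from world to camera coordinates, as OpenCV has them; the wrist camera has in their place "tool_from_camera" (4x4, takes a point from camera to tool coordinates, whose origin is the TCP and whose axes are the tool frame's). Camera axes: x right, y down, z forward; pixel columns grow to the right and rows downward; lengths in m; the calibration is good to about 2 mm. A picture is of the moment at which its call begins: read the wrist's pose just before it. camera_params takes no time and is no camera call.
- ticket.close_job(): hands the job in, once; it reports no verdict.
The state is a dict: "time_s": time; "joints": joint angles; "qvel": joint speeds; "effort": joint torques, N m; "eef_pos": TCP position; "tool_rot": TCP orientation; "ft_force": force on the tool from outside, world axes, zero at the start; "torque": the same for the moment, N m; "finger_gap": opening from 0.0 (shut) to 1.0 (fully open).
Only numpy, scipy, OpenCV 4.12 (cv2) and the standard library are available. Lean on these libraries where they do the work, as an engineer would, in place of code of your own. Each camera call takes 0.05 s, during which the arm holds its last target.

## Working session

There is one attempt and no reset: what is moved stays moved. The work goes in short steps, Python scripts to look and compute and a tool call to move; the robot and the scene stay as the last step left them, time stands still between calls to the robot, and variables do not carry over. Pictures are saved under pics/ and viewed, and the job is handed in when it is done.

Besides the shell and the picture viewer there is one more tool, called after "Emit:" by a JSON object that holds its "api" and its "payload". play_rows: Moves the arm, as the interface text tells. Its arguments: {"type":"object","properties":{"moves":{"type":"array"},"newtons":{"type":"number"}},"required":["moves"]}

```bash
mkdir -p pics; ls; python3 - <<'E'
from rig import ctrl,get_image,camera_params
import cv2
print(ctrl.observe())
for n in ["scene","side","wrist"]:
    cv2.imwrite(f"pics/{n}0.png",get_image(n)); print(n,camera_params(n))
E
```

```text
pics
{'time_s': 0.0, 'joints': array([-1.45065355e-05,  3.14253349e-01, -4.80770136e-02,  1.21015816e+00,
        1.54759335e-05,  1.57082103e+00]), 'qvel': array([ 5.21496589e-04, -1.40676358e-04, -3.88871255e-04, -9.09309948e-04,
       -5.92877019e-04,  6.02271856e-05]), 'effort': array([ 1.69644722e-03, -5.39594257e+01,  3.39749372e+01,  1.94567809e-02,
        9.49871333e-05,  6.01428906e-05]), 'eef_pos': array([ 5.99439535e-01, -3.57480450e-06,  2.30419059e-01]), 'tool_rot': array([-1.57991682,  1.56910406,  3.13243294]), 'ft_force': array([ 0.43336533, -1.34198788,  0.17980744]), 'torque': array([ 0.06915172,  0.02317227, -0.01235671]), 'finger_gap': 0.9980521264920613}
scene {'mtx': array([[430.98260504,   0.        , 283.07928623],
       [  0.        , 430.98260504, 206.26377349],
       [  0.        ,   0.        ,   1.        ]]), 'rvec': array([ 1.60845935,  1.71331762, -0.89301224]), 'tvec': array([ 0.03201501, -0.14442739,  2.05083272])}
side {'mtx': array([[458.98232146,   0.        , 271.20648883],
       [  0.        , 458.98232146, 211.34798413],
       [  0.        ,   0.        ,   1.        ]]), 'rvec': array([ 0.13369286, -2.78360529,  1.36065897]), 'tvec': array([0.5340726 , 0.17614058, 1.64782121])}
wrist {'mtx': array([[314.09499713,   0.        , 282.25240043],
       [  0.        , 314.09499713, 205.93274953],
       [  0.        ,   0.        ,   1.        ]]), 'tool_from_camera': array([[-1.09993017e-03, -3.11621006e-01,  9.50205840e-01,
        -1.42551549e-01],
       [ 9.99999394e-01, -3.91842108e-04,  1.02906469e-03,
         4.06973300e-04],
       [ 5.16524866e-05,  9.50206396e-01,  3.11621248e-01,
        -8.04615448e-02],
       [ 0.00000000e+00,  0.00000000e+00,  0.00000000e+00,
         1.00000000e+00]])}
```

View pics/scene0.png

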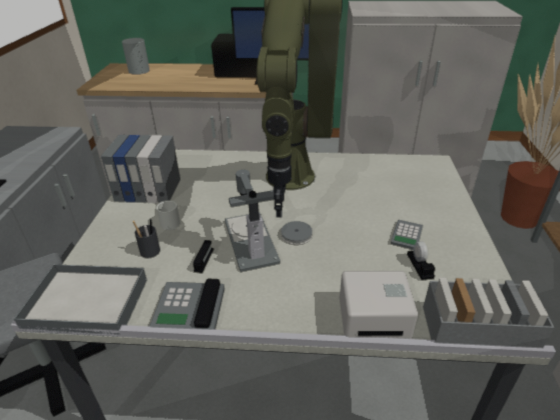

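View pics/side0.png

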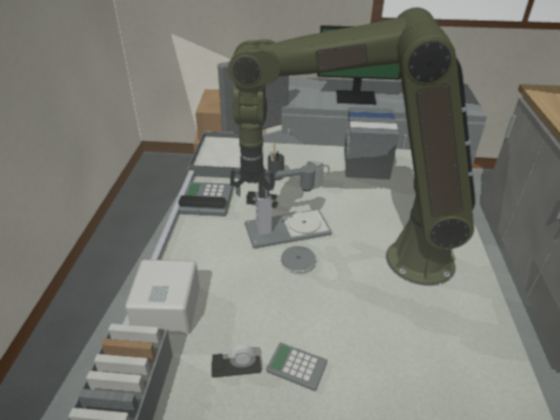

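View pics/wrist0.png

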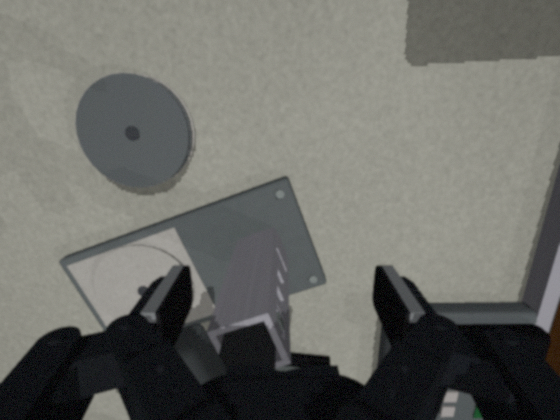

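The scene view shows the stand at about (255,225), with the gripper just beside its T handle. The wrist view shows plate corners at (287,178), (325,282) and (65,260). I'll locate the stand from these.

```bash
cat > h.py <<'E'
from rig import ctrl,get_image,camera_params
import cv2,numpy as np
from scipy.spatial.transform import Rotation as Ro
def wpose(o=None):
    o=o or ctrl.observe(); T=np.eye(4); T[:3,:3]=Ro.from_euler('xyz',o['tool_rot']).as_matrix(); T[:3,3]=o['eef_pos']; return T
def ray(n,px,T=None):
    p=camera_params(n); d=np.linalg.inv(p['mtx'])@np.array([px[0],px[1],1.])
    if n=='wrist':
        M=T@p['tool_from_camera']; c=M[:3,3]; d=M[:3,:3]@d
    else:
        R=cv2.Rodrigues(p['rvec'])[0]; c=-R.T@p['tvec']; d=R.T@d
    return c,d/np.linalg.norm(d)
def onz(n,px,z,T=None):
    c,d=ray(n,px,T); return c+d*(z-c[2])/d[2]
def tri(rs):
    A=0;b=0
    for c,d in rs:
        P=np.eye(3)-np.outer(d,d); A=A+P;b=b+P@c
    x=np.linalg.solve(A,b); return x,[np.linalg.norm((np.eye(3)-np.outer(d,d))@(x-c)) for c,d in rs]
def proj(n,X,T=None):
    p=camera_params(n)
    if n=='wrist':
        M=np.linalg.inv(T@p['tool_from_camera']); q=M[:3,:3]@X+M[:3,3]
    else: q=cv2.Rodrigues(p['rvec'])[0]@X+p['tvec']
    u=p['mtx']@q; return u[:2]/u[2]
E
python3 - <<'E'
from h import *
T=wpose();print(T.round(3))
for px in [(287,178),(325,282),(65,260)]: print(onz('wrist',px,.02,T).round(4))
cv2.imwrite('pics/sc_crop.png',cv2.resize(get_image('scene')[150:290,180:340],None,fx=5,fy=4.2,interpolation=cv2.INTER_CUBIC)[:600,:800])
cv2.imwrite('pics/sd_crop.png',cv2.resize(get_image('side')[130:260,210:350],None,fx=5,fy=4.5,interpolation=cv2.INTER_CUBIC)[:600,:800])
E
```

```text
[[-0.001  1.     0.     0.6  ]
 [ 0.     0.    -1.     0.   ]
 [-1.    -0.001 -0.     0.231]
 [ 0.     0.     0.     1.   ]]
[ 0.6055 -0.0015  0.02  ]
[ 0.655  -0.1382  0.02  ]
[ 0.3275 -0.1067  0.02  ]
```

View pics/sc_crop.png

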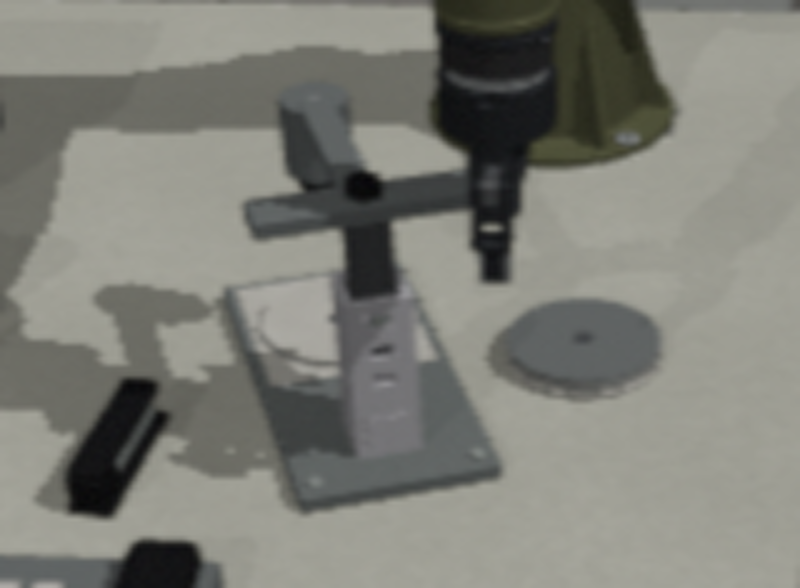

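View pics/sd_crop.png

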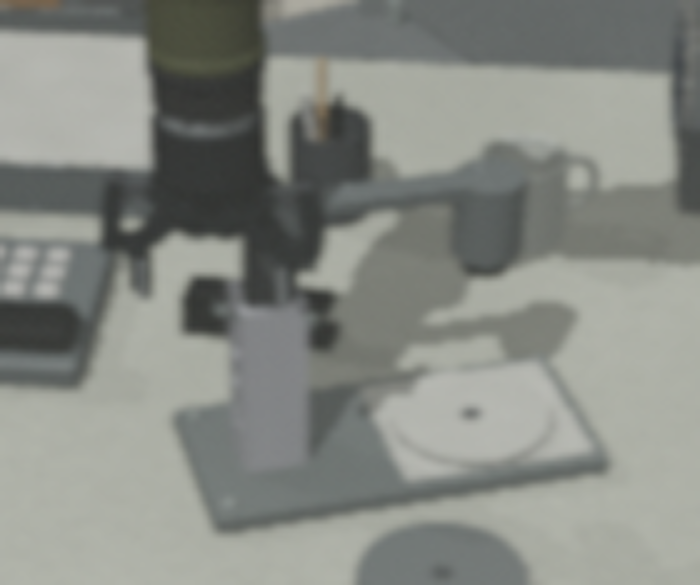

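The scene view puts the button at about (252.6,194.5), and the gripper is only just off the bar's y+ end. I'll back off along +y first, then rise, shutting the fingers on the way.

Emit:
{"api": "play_rows", "payload": {"moves": [{"linear":[0,0,-0.04],"rotation":[0,0,0],"fingers":1},{"linear":[0,0,-0.04],"rotation":[0,0,0],"fingers":1},{"linear":[-0.05,0,0],"rotation":[0,0,0],"fingers":1},{"linear":[-0.05,0,0],"rotation":[0,0,0],"fingers":-1},{"linear":[-0.04,0,0],"rotation":[0,0,0],"fingers":-1},{"linear":[0,0,0],"rotation":[0,0,0],"fingers":-1},{"linear":[0,0,0],"rotation":[0,0,0],"fingers":-1},{"linear":[0,0,0],"rotation":[0,0,0],"fingers":-1}]}}

```text
time_s: 1.25
eef_pos: [0.5994, 0.0799, 0.3696]
tool_rot: [-1.449, 1.568, -3.02]
ft_force: [-0.8, 0.5, -0.0]
finger_gap: 0.001
```

```bash
python3 - <<'E'
from h import *
T=wpose();print(T.round(4)); np.save('T1.npy',T)
for n in ['wrist','scene','side']:
    im=get_image(n); cv2.imwrite(f'pics/{n}1.png',im)
cv2.imwrite('pics/sc1c.png',cv2.resize(cv2.imread('pics/scene1.png')[170:280,220:330],None,fx=5,fy=5,interpolation=cv2.INTER_CUBIC))
cv2.imwrite('pics/sd1c.png',cv2.resize(cv2.imread('pics/side1.png')[130:250,220:340],None,fx=5,fy=5,interpolation=cv2.INTER_CUBIC))
E
```

```text
[[-2.700e-03  1.000e+00 -1.000e-04  5.994e-01]
 [-3.000e-04 -1.000e-04 -1.000e+00  7.990e-02]
 [-1.000e+00 -2.700e-03  3.000e-04  3.696e-01]
 [ 0.000e+00  0.000e+00  0.000e+00  1.000e+00]]
```

View pics/wrist1.png

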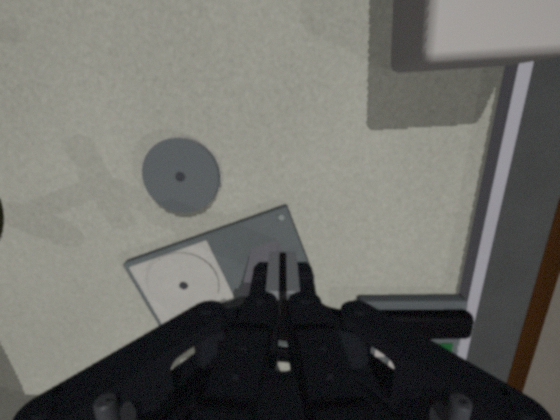

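View pics/sc1c.png

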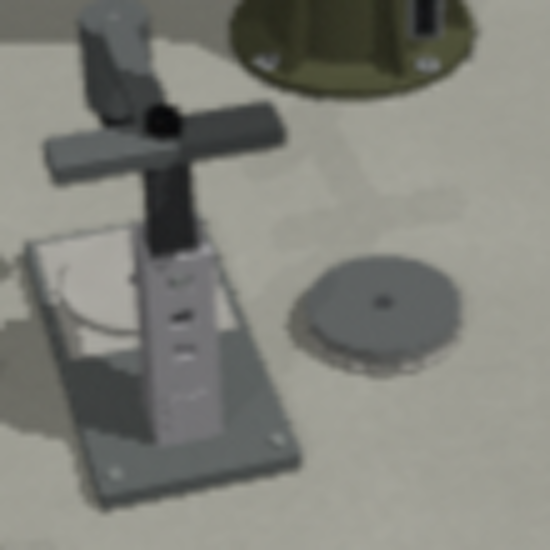

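View pics/sd1c.png

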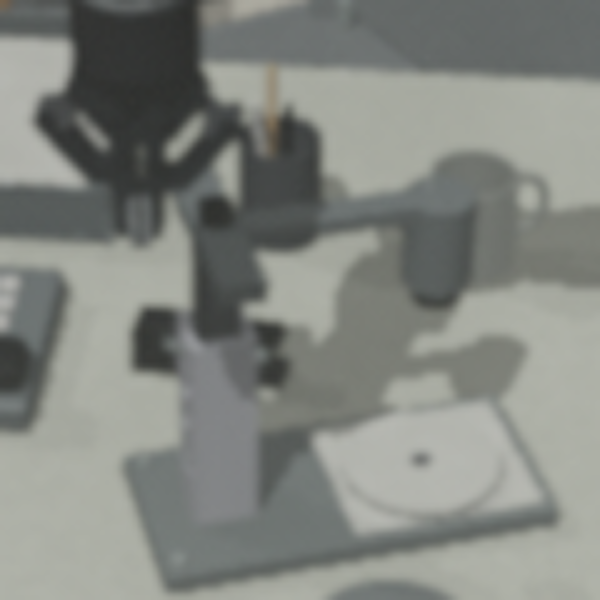

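Both fixed views now show the button: scene crop (163,114) and side crop (218,206). I'll triangulate the button, the bar's ends and the plate corners from these.

```bash
python3 - <<'E'
from h import *
T=np.load('T1.npy')
cs=lambda x,y:(220+(x+.5)/5-.5,170+(y+.5)/5-.5)
cd=lambda x,y:(220+(x+.5)/5-.5,130+(y+.5)/5-.5)
print('button',tri([ray('scene',cs(163,114)),ray('side',cd(218,206))]))
print('on z .289',onz('scene',cs(163,114),.289),onz('side',cd(218,206),.289))
print('barmin',onz('scene',cs(50,150),.275),'barmax',onz('scene',cs(280,110),.275))
print('barmax corners',onz('scene',cs(272,104),.275),onz('scene',cs(285,128),.275),onz('scene',cs(46,143),.275),onz('scene',cs(57,170),.275))
for k,p in dict(A=(300,455),B=(103,495),D=(28,243)).items(): print('sc',k,onz('scene',cs(*p),.02))
for k,p in dict(A=(170,580),B=(125,460),C=(553,513),D=(497,402)).items(): print('sd',k,onz('side',cd(*p),.02))
for k,p in dict(A=(287,206),C=(127,262)).items(): print('wr',k,onz('wrist',p,.02,T))
E
```

```text
button (array([ 0.57389627, -0.09210476,  0.28540179]), [np.float64(0.0006986156294406447), np.float64(0.0006986156294405314)])
on z .289 [ 0.58031348 -0.09073339  0.289     ] [ 0.57306218 -0.08773643  0.289     ]
barmin [ 0.60554197 -0.16269411  0.275     ] barmax [ 0.55055378 -0.01626105  0.275     ]
barmax corners [ 0.54355614 -0.02224964  0.275     ] [ 0.57186133 -0.01116594  0.275     ] [ 0.59765087 -0.16670102  0.275     ] [ 0.62783714 -0.15431252  0.275     ]
sc A [ 0.61210666 -0.00218148  0.02      ]
sc B [ 0.66088038 -0.13708425  0.02      ]
sc D [ 0.37337315 -0.24191404  0.02      ]
sd A [0.60110927 0.0013066  0.02      ]
sd B [ 0.65340032 -0.13317552  0.02      ]
sd C [ 0.32168307 -0.10165266  0.02      ]
sd D [ 0.36575598 -0.23545079  0.02      ]
wr A [ 0.60718888 -0.00130642  0.02      ]
wr C [ 0.32711398 -0.10477716  0.02      ]
```

Button is at about (0.576,-0.091), triangulated top 0.285 against 0.289 in the text, and yaw is about 20.5°. Moving above it.

Emit:
{"api": "play_rows", "payload": {"moves": [{"linear":[0,-0.008,0.057],"rotation":[0,0,0],"fingers":-1},{"linear":[0,-0.008,0.057],"rotation":[0,0,0],"fingers":-1},{"linear":[0,-0.0075,0.057],"rotation":[0,0,0],"fingers":-1},{"linear":[0.03,0,0],"rotation":[0,0,0],"fingers":-1},{"linear":[0.02,0,0],"rotation":[0,0,0],"fingers":-1},{"linear":[0,0,0],"rotation":[0,0,0],"fingers":-1},{"linear":[0,0,0],"rotation":[0,0,0],"fingers":-1}]}}

```text
time_s: 2.28
eef_pos: [0.5767, -0.0909, 0.322]
tool_rot: [1.356, 1.57, -0.215]
ft_force: [-0.4, -0.2, 0.1]
finger_gap: -0.004
```

```bash
cat > look.py <<'E'
from h import *
import sys
k=sys.argv[1]; o=ctrl.observe(); print(o['time_s'],o['eef_pos'].round(4),o['ft_force'].round(2))
a=get_image('scene')[165:265,210:310]; b=get_image('side')[135:235,225:325]
cv2.imwrite(f'pics/l{k}.png',cv2.resize(np.hstack([a,b]),None,fx=4,fy=4,interpolation=cv2.INTER_CUBIC))
E
python3 look.py 2
```

```text
2.275 [ 0.5767 -0.0909  0.322 ] [-0.42 -0.17  0.12]
```

View pics/l2.png

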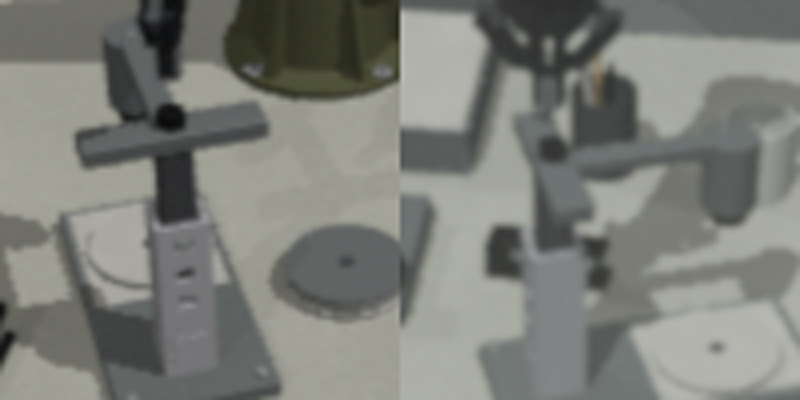

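Fingertips at (170,75) and (548,105) sit straight above the button at (170,117) and (551,148) in both views. Descending carefully.

Emit:
{"api": "play_rows", "payload": {"moves": [{"linear":[0.02,0,0],"rotation":[0,0,0],"fingers":-1},{"linear":[0.008,0,0],"rotation":[0,0,0],"fingers":-1},{"linear":[0.003,0,0],"rotation":[0,0,0],"fingers":-1},{"linear":[0.003,0,0],"rotation":[0,0,0],"fingers":-1},{"linear":[0.002,0,0],"rotation":[0,0,0],"fingers":-1},{"linear":[0,0,0],"rotation":[0,0,0],"fingers":-1}]}}

```text
time_s: 3.12
eef_pos: [0.5769, -0.0911, 0.286]
tool_rot: [1.45, 1.569, -0.121]
ft_force: [0.3, 0.4, 5.5]
finger_gap: 0.001
```

Emit:
{"api": "play_rows", "payload": {"moves": [{"linear":[0.002,0,0],"rotation":[0,0,0],"fingers":-1},{"linear":[0.002,0,0],"rotation":[0,0,0],"fingers":-1},{"linear":[0,0,0],"rotation":[0,0,0],"fingers":-1}]}}

```text
time_s: 3.5
eef_pos: [0.5766, -0.091, 0.2813]
tool_rot: [1.375, 1.57, -0.196]
ft_force: [1.0, 0.2, 4.9]
finger_gap: 0.003
```

Emit:
{"api": "play_rows", "payload": {"moves": [{"linear":[0.002,0,0],"rotation":[0,0,0],"fingers":-1},{"linear":[0.002,0,0],"rotation":[0,0,0],"fingers":-1},{"linear":[0,0,0],"rotation":[0,0,0],"fingers":-1}]}}

```text
time_s: 3.88
eef_pos: [0.5766, -0.091, 0.2773]
tool_rot: [1.436, 1.571, -0.134]
ft_force: [0.4, 0.2, 1.0]
finger_gap: -0.003
```

```bash
python3 look.py 3
```

```text
3.875 [ 0.5766 -0.091   0.2773] [0.36 0.21 0.97]
```

View pics/l3.png

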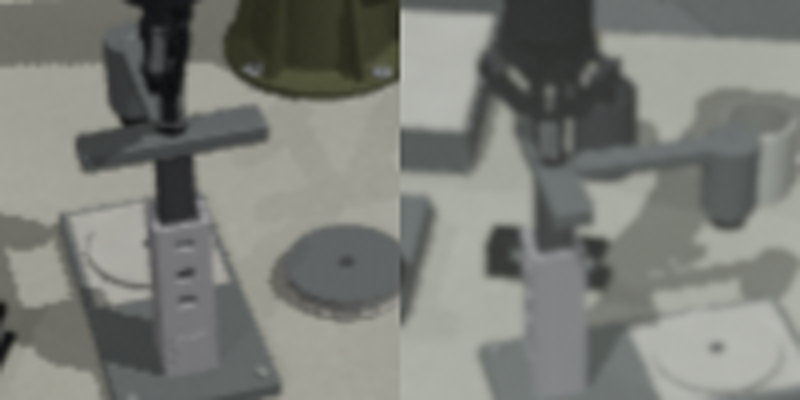

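The bar has begun to sink (its right end moved from row 105 to 108), and the top hole at (185,246) now looks empty, so the pin is out. A few mm more.

Emit:
{"api": "play_rows", "payload": {"moves": [{"linear":[0.002,0,0],"rotation":[0,0,0],"fingers":-1},{"linear":[0.002,0,0],"rotation":[0,0,0],"fingers":-1},{"linear":[0,0,0],"rotation":[0,0,0],"fingers":-1}]}}

```text
time_s: 4.35
eef_pos: [0.5764, -0.091, 0.2731]
tool_rot: [-1.518, 1.571, -3.089]
ft_force: [1.4, 0.0, 7.2]
finger_gap: 0.001
```

Emit:
{"api": "play_rows", "payload": {"moves": [{"linear":[0.002,0,0],"rotation":[0,0,0],"fingers":-1},{"linear":[0.002,0,0],"rotation":[0,0,0],"fingers":-1}]}}

```text
time_s: 4.6
eef_pos: [0.5767, -0.091, 0.2695]
tool_rot: [1.514, 1.57, -0.056]
ft_force: [-0.2, -0.3, 10.9]
finger_gap: -0.001
```

```bash
python3 look.py 4
```

```text
4.6 [ 0.5767 -0.091   0.2695] [-0.22 -0.34 10.91]
```

View pics/l4.png

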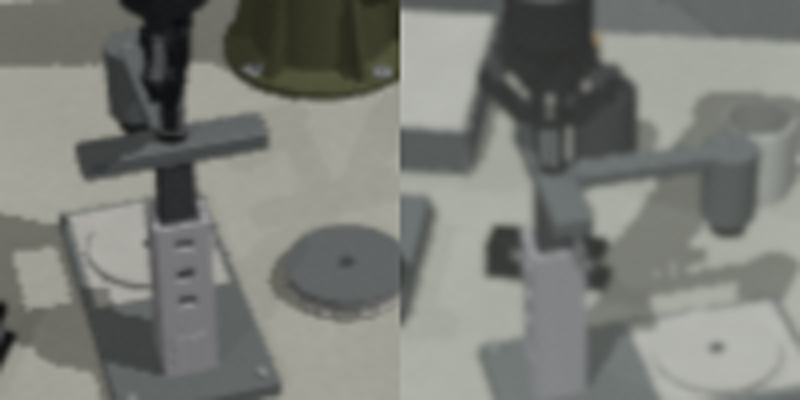

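The bar's right end moved from row 105 to 115, so the post is about 10–11 mm lower, which is well clear of the next hole. Next: lift, shift 50 mm along the bar and come down on it.

Emit:
{"api": "play_rows", "payload": {"moves": [{"linear":[-0.01,0,0],"rotation":[0,0,0],"fingers":-1},{"linear":[-0.02,0,0],"rotation":[0,0,0],"fingers":-1},{"linear":[0,-0.009,-0.024],"rotation":[0,0,0],"fingers":-1},{"linear":[0,-0.009,-0.023],"rotation":[0,0,0],"fingers":-1},{"linear":[0.015,0,0],"rotation":[0,0,0],"fingers":-1},{"linear":[0,0,0],"rotation":[0,0,0],"fingers":-1},{"linear":[0,0,0],"rotation":[0,0,0],"fingers":-1}]}}

```text
time_s: 5.58
eef_pos: [0.5584, -0.0446, 0.2839]
tool_rot: [-1.433, 1.57, -3.005]
ft_force: [-0.0, -0.1, 1.0]
finger_gap: 0.002
```

```bash
python3 look.py 5
```

```text
5.575 [ 0.5584 -0.0446  0.2839] [-0.02 -0.06  1.05]
```

View pics/l5.png

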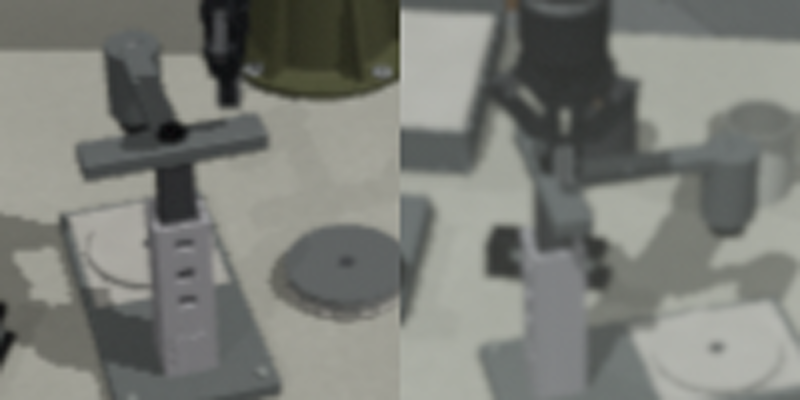

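The released button sits low, and the fingertip at (228,105) is over the bar's y+ arm. Descending onto it.

Emit:
{"api": "play_rows", "payload": {"moves": [{"linear":[0.01,0,0],"rotation":[0,0,0],"fingers":-1},{"linear":[0.005,0,0],"rotation":[0,0,0],"fingers":-1},{"linear":[0.002,0,0],"rotation":[0,0,0],"fingers":-1},{"linear":[0.002,0,0],"rotation":[0,0,0],"fingers":-1},{"linear":[0.002,0,0],"rotation":[0,0,0],"fingers":-1},{"linear":[0,0,0],"rotation":[0,0,0],"fingers":-1}]}}

```text
time_s: 6.42
eef_pos: [0.5584, -0.044, 0.2632]
tool_rot: [-1.229, 1.571, -2.8]
ft_force: [-0.8, -0.7, -0.4]
finger_gap: 0.001
```

Emit:
{"api": "play_rows", "payload": {"moves": [{"linear":[0.002,0,0],"rotation":[0,0,0],"fingers":-1},{"linear":[0.002,0,0],"rotation":[0,0,0],"fingers":-1},{"linear":[0.002,0,0],"rotation":[0,0,0],"fingers":-1},{"linear":[0,0,0],"rotation":[0,0,0],"fingers":-1}]}}

```text
time_s: 6.92
eef_pos: [0.5589, -0.044, 0.2581]
tool_rot: [1.543, 1.569, -0.028]
ft_force: [-0.9, -0.6, 4.9]
finger_gap: 0.001
```

Emit:
{"api": "play_rows", "payload": {"moves": [{"linear":[0.002,0,0],"rotation":[0,0,0],"fingers":-1},{"linear":[0.002,0,0],"rotation":[0,0,0],"fingers":-1},{"linear":[0,0,0],"rotation":[0,0,0],"fingers":-1}]}}

```text
time_s: 7.3
eef_pos: [0.5589, -0.044, 0.254]
tool_rot: [1.563, 1.569, -0.008]
ft_force: [-0.2, -0.9, 4.3]
finger_gap: 0.002
```

Emit:
{"api": "play_rows", "payload": {"moves": [{"linear":[0.001,0,0],"rotation":[0,0,0],"fingers":-1},{"linear":[0.001,0,0],"rotation":[0,0,0],"fingers":-1},{"linear":[0,0,0],"rotation":[0,0,0],"fingers":-1}]}}

```text
time_s: 7.68
eef_pos: [0.5589, -0.044, 0.2518]
tool_rot: [1.572, 1.57, 0.002]
ft_force: [0.2, 0.0, 4.0]
finger_gap: -0.004
```

```bash
python3 look.py 6
```

```text
7.675 [ 0.5589 -0.044   0.2518] [0.16 0.01 3.95]
```

View pics/l6.png

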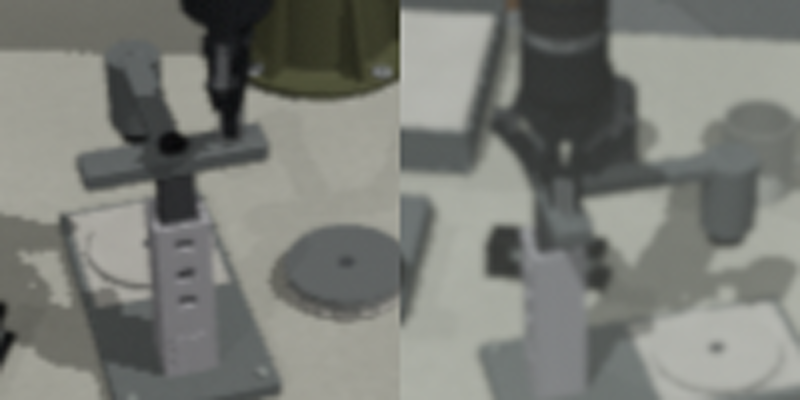

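The bar's right end is at row 125, about 23 mm down with the finger firmly on the bar. From here I use 1 mm steps and check the force each time.

Emit:
{"api": "play_rows", "payload": {"moves": [{"linear":[0.001,0,0],"rotation":[0,0,0],"fingers":-1},{"linear":[0.001,0,0],"rotation":[0,0,0],"fingers":-1},{"linear":[0.001,0,0],"rotation":[0,0,0],"fingers":-1},{"linear":[0,0,0],"rotation":[0,0,0],"fingers":-1}]}}

```text
time_s: 8.28
eef_pos: [0.5588, -0.044, 0.2485]
tool_rot: [1.59, 1.57, 0.019]
ft_force: [1.7, -0.1, 4.0]
finger_gap: 0.0
```

Emit:
{"api": "play_rows", "payload": {"moves": [{"linear":[0.001,0,0],"rotation":[0,0,0],"fingers":-1},{"linear":[0.001,0,0],"rotation":[0,0,0],"fingers":-1},{"linear":[0,0,0],"rotation":[0,0,0],"fingers":-1}]}}

```text
time_s: 8.65
eef_pos: [0.5588, -0.044, 0.2464]
tool_rot: [1.605, 1.57, 0.034]
ft_force: [0.8, 0.1, 3.9]
finger_gap: 0.001
```

Emit:
{"api": "play_rows", "payload": {"moves": [{"linear":[0.001,0,0],"rotation":[0,0,0],"fingers":-1},{"linear":[0.001,0,0],"rotation":[0,0,0],"fingers":-1},{"linear":[0,0,0],"rotation":[0,0,0],"fingers":-1}]}}

```text
time_s: 9.02
eef_pos: [0.5585, -0.044, 0.2442]
tool_rot: [0.273, 1.571, -1.298]
ft_force: [1.1, 0.3, 3.0]
finger_gap: -0.0
```

Emit:
{"api": "play_rows", "payload": {"moves": [{"linear":[0.001,0,0],"rotation":[0,0,0],"fingers":-1},{"linear":[0.001,0,0],"rotation":[0,0,0],"fingers":-1},{"linear":[0,0,0],"rotation":[0,0,0],"fingers":-1}]}}

```text
time_s: 9.4
eef_pos: [0.5586, -0.044, 0.2425]
tool_rot: [1.441, 1.57, -0.13]
ft_force: [0.5, 0.6, 5.1]
finger_gap: -0.002
```

```bash
python3 look.py 7
```

```text
9.4 [ 0.5586 -0.044   0.2425] [0.51 0.59 5.14]
```

View pics/l7.png

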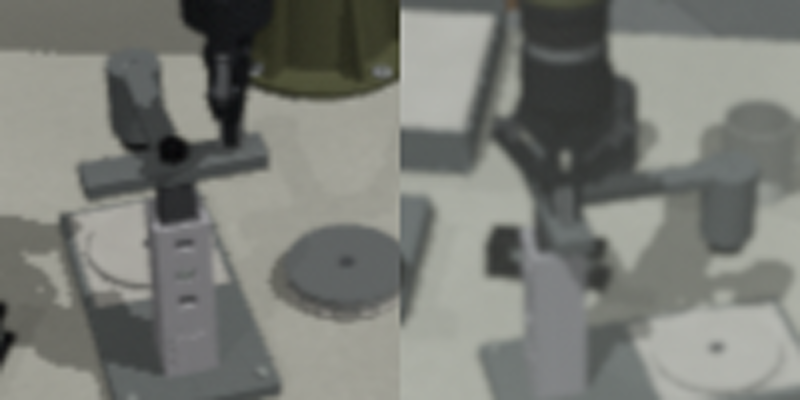

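The second hole at (185,273) is now filled with light steel and the button stands higher, so the lock has probably snapped in. I'll build force in small steps.

Emit:
{"api": "play_rows", "payload": {"moves": [{"linear":[0.001,0,0],"rotation":[0,0,0],"fingers":-1},{"linear":[0,0,0],"rotation":[0,0,0],"fingers":-1}]}}

```text
time_s: 9.75
eef_pos: [0.5586, -0.044, 0.2416]
tool_rot: [1.496, 1.57, -0.075]
ft_force: [0.5, 0.2, 6.2]
finger_gap: 0.007
```

Emit:
{"api": "play_rows", "payload": {"moves": [{"linear":[0.001,0,0],"rotation":[0,0,0],"fingers":-1},{"linear":[0,0,0],"rotation":[0,0,0],"fingers":-1}]}}

```text
time_s: 10.0
eef_pos: [0.5586, -0.044, 0.2409]
tool_rot: [1.454, 1.57, -0.117]
ft_force: [-0.8, -0.2, 8.6]
finger_gap: -0.003
```

Emit:
{"api": "play_rows", "payload": {"moves": [{"linear":[0.001,0,0],"rotation":[0,0,0],"fingers":-1},{"linear":[0,0,0],"rotation":[0,0,0],"fingers":-1}]}}

```text
time_s: 10.25
eef_pos: [0.5586, -0.044, 0.2408]
tool_rot: [1.482, 1.569, -0.089]
ft_force: [-2.0, 0.5, 13.7]
finger_gap: -0.004
```

Emit:
{"api": "play_rows", "payload": {"moves": [{"linear":[0.001,0,0],"rotation":[0,0,0],"fingers":-1},{"linear":[0,0,0],"rotation":[0,0,0],"fingers":-1}]}}

```text
time_s: 10.5
eef_pos: [0.5587, -0.044, 0.2407]
tool_rot: [1.493, 1.569, -0.077]
ft_force: [-5.0, 0.9, 19.7]
finger_gap: 0.002
```

The post is rigid now, with force rising about 6 N per commanded mm at a standstill. Hold at just over 20 N, then check.

Emit:
{"api": "play_rows", "payload": {"moves": [{"linear":[0.0003,0,0],"rotation":[0,0,0],"fingers":-1},{"linear":[0,0,0],"rotation":[0,0,0],"fingers":-1},{"linear":[0,0,0],"rotation":[0,0,0],"fingers":-1}]}}

```text
time_s: 10.88
eef_pos: [0.5586, -0.044, 0.2407]
tool_rot: [1.481, 1.568, -0.089]
ft_force: [-5.7, 1.1, 21.1]
finger_gap: 0.001
```

Emit:
{"api": "play_rows", "payload": {"moves": [{"linear":[-0.005,0,0],"rotation":[0,0,0],"fingers":-1},{"linear":[-0.02,0,0],"rotation":[0,0,0],"fingers":-1},{"linear":[-0.04,0,-0.02],"rotation":[0,0,0],"fingers":-1},{"linear":[-0.02,0,-0.04],"rotation":[0,0,0],"fingers":-1},{"linear":[0,0,0],"rotation":[0,0,0],"fingers":-1},{"linear":[0,0,0],"rotation":[0,0,0],"fingers":-1}]}}

```text
time_s: 11.62
eef_pos: [0.5579, 0.0158, 0.3218]
tool_rot: [-1.303, 1.569, -2.873]
ft_force: [0.6, 0.3, -0.2]
finger_gap: 0.0
```

```bash
python3 look.py 8; python3 - <<'E'
from h import *
cv2.imwrite('pics/scene9.png',get_image('scene'))
E
```

```text
11.625 [0.5579 0.0158 0.3218] [ 0.57  0.32 -0.24]
```

View pics/l8.png

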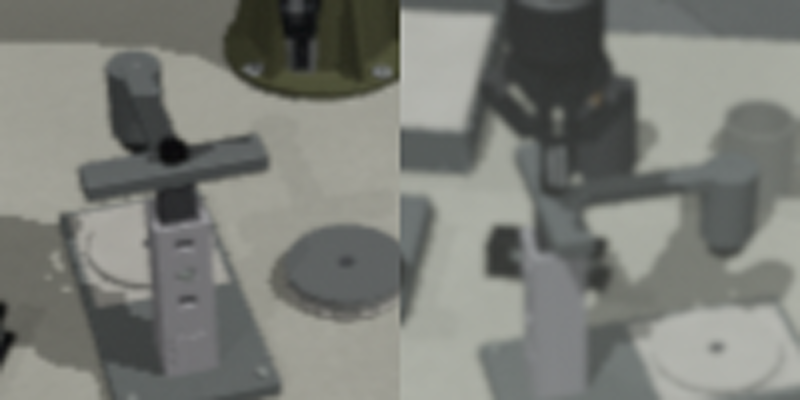

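View pics/scene9.png

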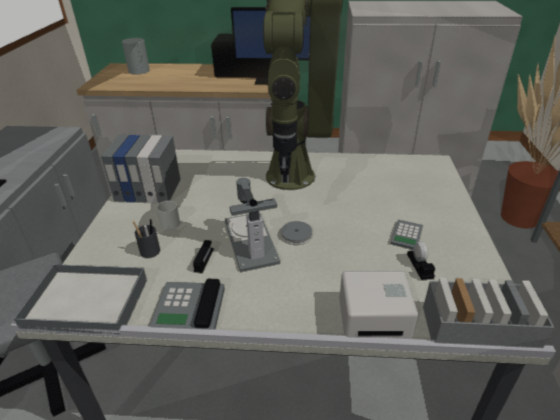

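The pin fills the second hole at (185,273), the button stands proud at (173,150), the arm is clear, and the other things on the desk are where they were. Handing in.

```bash
python3 -c "
from rig import ticket
print(ticket.close_job())"
```

```text
the job is handed in; nothing more can be done
None
```

The camera is one hole lower and locked there, as far as my checks can show; the job was handed in at about 11.7 s and reports no verdict.

**What I did:** I pressed the button with shut fingers until the post was about 11 mm down, then lifted off to let the button up. I then pushed the y+ arm of the T handle down in 1–2 mm steps until the lock snapped in, leaned on it, and backed away.

**Last checks:**
- **Lock:** the post stopped with the handle top at about z = 0.241 m, roughly 34 mm below the start. It did not move while the push rose from about 14 to 21 N, held for over 0.3 s.
- **Pictures:** the pin fills the second hole and the button stands out again. The arm is clear of everything, with the wrist force near zero.
- **Other things on the desk:** they look unmoved in the scene view; I compared by eye only.

**Disagreements:**
- The triangulated button height was 0.285 m against 0.289 m in the text.
- The plate corners from the three cameras differ by 5–11 mm.
- The force reading fell to about 1 N once during the button press and stayed at 3–5 N for most of the slide, below the stated 6–12 N.
- There was also about 6 N of sideways force during the lean.

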